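Return a ratcheted inspection turntable to its start stop

ROBOT

A 6-joint arm with a two-finger parallel gripper is mounted at the origin on the work surface. World frame = base frame: x ahead of the robot, y to its left, z up, the work surface at z = 0. Lengths are in mm, angles in degrees, forces in N, time in s.
With the tool pointing down it reaches from about 300 to 850 mm from the base axis. Payload 4.2 kg.
Tool frame: the origin (TCP) lies on the centre line of the jaws, within the pads' length; the fingertips stand 8 mm ahead of it and the grasp point (between the pads) lies 11 mm behind it; z points along the fingers, y is the line along which they close (so a half turn about z gives the same grasp; the last joint's range is limited). The gripper opens to 91 mm and grips with 3 to 60 N. Pads are 32 mm wide; open, the fingers measure 118 mm over their backs; the gripper's body (76 mm by 178 mm) begins 60 mm behind the grasp point.
Start: joints at [-72.422, 18.312, 89.639, -0, 72.044, -1.146], TCP at [184.586, -544.583, 221.976] pointing down, gripper open.
Joint ranges: [-177.97, 177.97], [-48.28, 115.42], [12.27, 149.76], [-77.06, 257.06], [2.81, 150.46], [-146.56, 146.56]. Speed limits (degrees/s): [147.25, 147.25, 180, 180, 180, 180].

INTERFACE

Orientations are given as [roll, pitch, yaw] about the fixed x, y, z axes, in that order (R = Rz(yaw) Ry(pitch) Rx(roll)).
In Python, from workcell import telemetry, eyes, ticket gives the robot as it stands. The module is installed in compiled form; this text tells all that it offers.
- The arm moves only by the shell command python3 -m crank 'ROWS' [OPENING] [FORCE]. ROWS is JSON, a list of rows, each an object of numbers: "dx", "dy", "dz": the shift along the world's x, y, z normalised to -1 to 1, where 1 is 80 cm; "yaw": the turn about the world's z normalised to -1 to 1, where 1 is 5 degrees. A call has 1 to 10 rows; each row shifts and turns the commanded pose from where the row before left it; what a row does not reach is not made up. A row lasts 1/8 s, in which the tool goes at most 62.5 mm and 10.7 degrees, less where a joint would pass 70% of its speed; a pose out of reach is approached as far as the arm can. A call with a number of a shift or a turn outside -1 to 1 is refused whole. A call with a gripper value outside its range is refused whole. OPENING is the opening, from 0 (shut) to 1 (fully open), set as the call begins (- or left out, the last holds). The fingers move at their own pace and stop on an object; FORCE is the grip in N (left out, the last holds). Time passes only in rows, so rows that do not move let the fingers close. It gives the time, the measured TCP pose, the force, the opening and the grip force at its end, in the units of the state.
- telemetry.state(): the state, without advancing time (a new reading comes with each control period).
- eyes.grab_frame(name): name is "scene" or "top"; returns the picture (384x512x3 uint8, red, green, blue); there is no depth.
- eyes.calibration(name): a dict with "camera_matrix" (3x3 intrinsics, pixels), "k1" (the pictures are not rectified: a ray, as slopes to the right and down, at radius r is drawn at 1 + k1 r^2 times it, then the intrinsics apply), "world_from_camera" (4x4, takes a point from camera to world coordinates). Camera axes: x right, y down, z forward; pixel columns grow to the right and rows downward; lengths in mm; the calibration is good to about 2 mm. A picture is of the moment at which its call begins. calibration takes no time and is no camera call.
- ticket.job_done(): hands the job in; it is judged then, once.
The state is a dict: "time_s": time; "qpos": joint angles; "qvel": joint speeds; "effort": joint torques, N m; "ee_pos": TCP position; "ee_rot": TCP orientation; "force": force on the tool from outside, world axes, zero at the start; "torque": the same for the moment, N m; "gripper_width": finger opening in mm; "gripper_force": force on a finger pad.
Only numpy, scipy, OpenCV 4.12 (cv2) and the standard library are available. Lean on these libraries where they do the work, as an engineer would, in place of code of your own. Each camera call takes 0.05 s, during which the arm holds its last target. There are 200 camera calls.

TASK

The ratchet turntable with the black coupler on it has been stepped round and must go back to its start. Swing the yellow pawl clear of the teeth, turn the table back clockwise (seen from above) by its upright blue handle until its red lug presses on the dark stop post with about 10 N, hold that a moment, then swing the pawl back fully in between the teeth and let go of everything. Go gently: never force the wheel against the pawl or the lug hard into the post, and leave the other things on the shelf where they are.

Things in the scene. Friction and masses are not known exactly. Their poses are not given: they have to be found in the camera images.
- fixture: the turntable's grey round base, 264 mm across and 12 mm thick, fixed to the shelf; origin on the turning axis at shelf level, z up. At the base's yaw 0 the pawl is on its +y side, the stop post on its -y side, and the blue handle on its -x side.
- axis (a point): point on the vertical turning axis, on the deck's top, 42 mm above the shelf. Deck: aluminium disc, radius 77 mm, with a bolted-down black swivel coupler (120 x 75 mm, 65 mm high over the deck, long side square to the direction of the handle). Under it is the steel ratchet wheel: 10 teeth 14 mm deep, tips at radius 94 mm, 17 to 32 mm above the shelf.
- turntable (a joint): turntable angle (rad), growing anticlockwise seen from above (forwards). Starts near 1.26 (two teeth forwards); must go back, clockwise, to the stop, met somewhere between -0.14 and +0.14 (the post is clamped differently each time: find it by feel). Turns by hand, stays where left: friction takes 1.7 N at the handle. With the pawl in it has about 0.18 rad of play each way about 0.
- handle (a point): the upright round blue handle on the deck: 18 mm thick, from 46 to 92 mm above the shelf, 70 mm from the turning axis; this point is on its centre line 80 mm above the shelf. It does not spin by itself but slips in a light grip.
- pawl (a joint): pawl angle (rad): 0 fully in (on its inner stop, nose 11 mm deep between two teeth), growing as it swings outwards, clockwise seen from above; nose clear of the teeth from 0.2, swing it past 0.3 before turning, travel ends at 0.8. Stays where left: friction takes 1.2 N at the knob. Goes in only at a gap, as there is at the stop. Over 15 N between pawl and teeth is too hard.
- pawl_knob (a point): upright round yellow knob on the pawl's nose end: 16 mm thick, from 32 to 82 mm above the shelf; this point is on its centre line 70 mm above the shelf. It runs round the pawl pivot at 66 mm.
- pawl_pivot (a point): the pawl's vertical pivot, 30 mm above the shelf (bolt head up to 41 mm).
- putlog_coupler: bystander: loose galvanised putlog coupler, about 50 x 105 x 60 mm; origin at its underside.
- socket_adaptor: bystander: loose upright steel socket adaptor, 38 mm across, 62 mm high; origin at its underside.
- lug (a point): middle of red lug's outer part (14 mm wide, radius 75 to 118 mm, 32 to 42 mm high), which meets the 14 mm thick dark post (sprung, 8 N/mm) at radius 108 mm, 48 mm high. Post force = 0.65 x (sideways handle force - 1.7 N). Press 10 N for half a second (17 N sideways at the handle; a limp grip yields); under 6 N (11 N at the handle) is too little, over 15 N (25 N) too hard.

How it is judged (in metres and radians):
On the way, in this order (a step that is already met when the one before it is completed fails the run):
1. the pawl is swung clear of the teeth (at least 0.3 rad) with the table still stepped forwards (value of joint pawl above 0.3 rad and value of joint turntable above 1 rad), for 0.1 s.
2. the table is turned back and its lug pressed on the stop post with at least 6 N for 0.4 s, pawl still out (contact force between turntable_c20 and post_c0 above 6 N and value of joint pawl above 0.2 rad), for 0.4 s.
At the end, for the whole second after the job is handed in: the table is back at its start (joint within 0.2 rad of 0) and at rest, with the pawl fully in between the teeth (within 0.05 rad) (value of joint turntable between -0.2 and 0.2 rad and value of joint pawl below 0.05 rad and velocity of joint turntable between -0.03 and 0.03 rad/s); the robot touches nothing.
It fails at once if the lug is driven into the stop post with more than 15 N (contact force between turntable_c20 and post_c0 above 15 N).
It fails at once if the ratchet teeth and the pawl are forced together with more than 15 N (contact force between pawl and turntable above 15 N).
It fails at once if the putlog coupler or the socket adaptor is moved more than 15 mm (distance of any of putlog_coupler, socket_adaptor from where it was at the start of the episode above 0.015 m).
It also fails if it takes over 69 s, if anything falls off the work surface, if the arm or the gripper's body presses on something with over 40 N, if the wrist force passes 120 N, or if a joint passes its speed limit or range.

## Working session

There is one attempt and no reset: what is moved stays moved. The work goes in short steps, Python scripts to look and compute and a shell command to move; the robot and the scene stay as the last step left them, time stands still between calls to the robot, and variables do not carry over. Pictures are saved under pics/ and viewed, at most 10 in all, crops included, and the job is handed in when it is done.

```bash
mkdir -p pics; cat > h.py <<'E'
import numpy as np, cv2
from workcell import telemetry, eyes, ticket
def grab(n,f=None):
    im=eyes.grab_frame(n)
    if f: cv2.imwrite(f'pics/{f}.png',im[:,:,::-1])
    return im
def ray(n,u,v):
    c=eyes.calibration(n);K=np.array(c['camera_matrix']);T=np.array(c['world_from_camera'])
    d=cv2.undistortPoints(np.array([[[u,v]]],float),K,np.array([c['k1'],0,0,0,0.]))[0,0]
    return T[:3,3],T[:3,:3]@np.array([d[0],d[1],1])
def onz(n,u,v,z):
    o,d=ray(n,u,v); return o+d*(z-o[2])/d[2]
def proj(n,p):
    c=eyes.calibration(n);K=np.array(c['camera_matrix']);T=np.linalg.inv(np.array(c['world_from_camera']))
    return cv2.projectPoints(np.array([p],float),cv2.Rodrigues(T[:3,:3])[0],T[:3,3],K,np.array([c['k1'],0,0,0,0.]))[0][0,0]
def blobs(im,name,n=3,amin=15):
    h=cv2.cvtColor(im,cv2.COLOR_RGB2HSV)
    lo,hi={'blue':((100,120,40),(125,255,255)),'yellow':((20,120,80),(35,255,255)),'red':((0,150,60),(8,255,255))}[name]
    m=cv2.inRange(h,lo,hi);k,l,s,c=cv2.connectedComponentsWithStats(m)
    return [(s[i].tolist(),c[i].round(1).tolist()) for i in np.argsort(-s[1:,4])[:n]+1 if s[i,4]>amin],l
E
python3 - <<'E'
from h import *
for n in('top','scene'):
    im=grab(n,n+'0'); print(n,np.array(eyes.calibration(n)['world_from_camera']).round(2).tolist())
    for c in('blue','yellow','red'): print(c,blobs(im,c)[0])
s=telemetry.state();print(s['time_s'],s['ee_rot'],s['force'])
E
```

```text
top [[0.02, -1.0, 0.06, 438.81], [-1.0, -0.02, -0.02, 11.19], [0.03, -0.06, -1.0, 1552.82], [0.0, 0.0, 0.0, 1.0]]
blue [([9, 121, 45, 54, 1358], [33.9, 148.0]), ([288, 193, 6, 6, 25], [290.4, 195.8])]
yellow [([417, 202, 92, 25, 1297], [462.6, 214.1]), ([231, 165, 15, 22, 91], [235.5, 177.1])]
red [([277, 145, 5, 11, 35], [279.2, 149.9])]
scene [[-0.7, 0.4, -0.6, 1118.46], [0.72, 0.4, -0.57, 523.21], [0.01, -0.82, -0.57, 609.58], [0.0, 0.0, 0.0, 1.0]]
blue [([36, 115, 46, 20, 464], [57.7, 124.0]), ([0, 125, 21, 22, 257], [6.7, 136.4]), ([239, 158, 6, 17, 72], [241.9, 164.4])]
yellow [([110, 105, 65, 25, 484], [142.4, 117.3]), ([262, 211, 21, 17, 113], [272.4, 219.4]), ([280, 192, 7, 5, 23], [282.8, 193.7])]
red [([200, 200, 19, 9, 77], [208.8, 204.0])]
0.1 [-1.79909526e+02 -1.68143842e-03  1.87240683e+01] [-0.13723774 -0.41530076 -0.55470695]
```

View pics/top0.png

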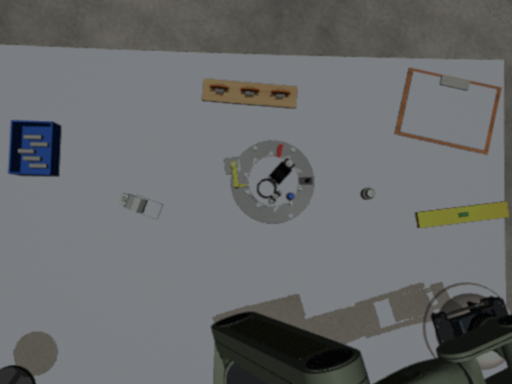

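View pics/scene0.png

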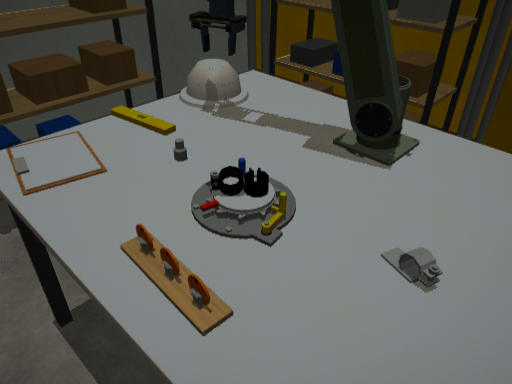

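```bash
python3 - <<'E'
from h import *
t=cv2.imread('pics/top0.png');s=cv2.imread('pics/scene0.png')
a=cv2.resize(t[130:235,215:330],None,fx=3.4,fy=3.4,interpolation=cv2.INTER_CUBIC)
b=cv2.resize(s[145:250,180:305],None,fx=3.2,fy=3.2,interpolation=cv2.INTER_CUBIC)
H=max(a.shape[0],b.shape[0]);p=lambda q:cv2.copyMakeBorder(q,0,H-q.shape[0],0,0,0)
cv2.imwrite('pics/c0.png',np.hstack([p(a),p(b)]))
im=t[:,:,::-1]
# base disc: grey darker than shelf
g=cv2.cvtColor(t,cv2.COLOR_BGR2GRAY);print([int(g[181,x]) for x in range(215,330,3)])
def tri(u,v):
    o1,d1=ray('top',*u);o2,d2=ray('scene',*v)
    A=np.c_[d1,-d2];k=np.linalg.lstsq(A,o2-o1,rcond=None)[0];P,Q=o1+k[0]*d1,o2+k[1]*d2
    return ((P+Q)/2).round(1),np.linalg.norm(P-Q).round(1)
print('handle top tri',tri((290.4,195.8),(241.9,159)))
print('handle z92',onz('top',290.4,195.8,90)); print('scene z69',onz('scene',241.9,164.4,72))
print('red',onz('top',279.2,149.9,42),onz('scene',208.8,204,40))
print('base c',onz('top',272.5,181.5,12))
E
```

```text
[125, 125, 125, 126, 124, 109, 100, 114, 97, 96, 97, 111, 125, 125, 125, 72, 80, 115, 71, 30, 28, 0, 50, 126, 125, 125, 125, 124, 63, 54, 21, 19, 54, 110, 124, 125, 125, 125, 125]
handle top tri (array([ 492.2, -118.3,   90.6]), np.float64(0.1))
handle z92 [ 492.26481879 -118.40178672   90.        ]
scene z69 [ 489.14589356 -121.41570577   72.        ]
red [635.57026812 -85.14108213  42.        ] [634.94354086 -84.69286675  40.        ]
base c [538.81453088 -67.98878888  12.        ]
```

View pics/c0.png

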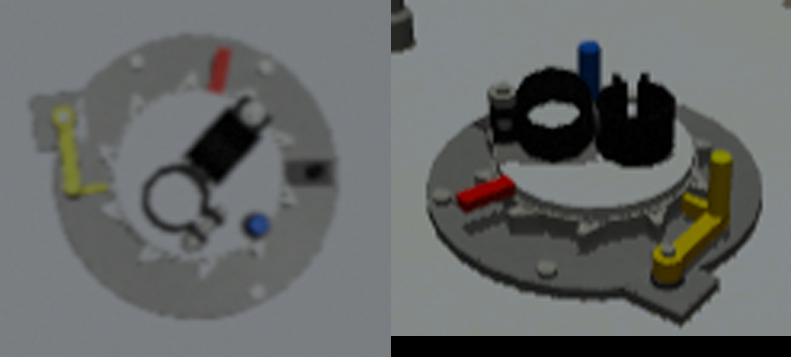

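```bash
python3 - <<'E'
from h import *
im=cv2.imread('pics/top0.png')[:,:,::-1]
g=lambda x,y:(215+(x+.5)/3.4-.5,130+(y+.5)/3.4-.5)
print('pivot',onz('top',*g(63,115),41)); print('knob top',onz('top',*g(72,187),82)); print('post',onz('top',*g(314,172),48))
s=lambda x,y:(180+(x-391+.5)/3.2-.5,145+(y+.5)/3.2-.5)
print('scene pivot',onz('scene',*s(667,252),41),'knob',onz('scene',*s(720,157),82))
# base disc outline: fit circle of dark boundary from world-warp points
gr=cv2.cvtColor(np.ascontiguousarray(im),cv2.COLOR_RGB2GRAY).astype(float)
gr=cv2.GaussianBlur(gr,(3,3),0)
c0=np.array([272.4,181.8]);pts=[]
for a in np.radians(np.arange(0,360,4)):
    r=np.arange(36,48,.25);P=c0+r[:,None]*[np.cos(a),np.sin(a)]
    v=cv2.remap(gr.astype(np.float32),P[:,0].astype(np.float32)[None],P[:,1].astype(np.float32)[None],1)[0]
    i=np.argmax(np.gradient(v)); pts.append(onz('top',*P[i],12)[:2])
pts=np.array(pts)
for _ in range(4):
    A=np.c_[2*pts,np.ones(len(pts))];x=np.linalg.lstsq(A,(pts**2).sum(1),rcond=None)[0];R=np.sqrt(x[2]+x[:2]@x[:2])
    e=np.hypot(*(pts-x[:2]).T)-R; pts=pts[abs(e)<max(2.5*np.median(abs(e)),1)]
print('centre',x[:2],R,len(pts))
h=np.array([492.2,-118.3])-x[:2];print('handle r',np.hypot(*h),np.degrees(np.arctan2(*h[::-1])))
E
```

```text
pivot [589.77690742  56.35170172  41.        ]
knob top [522.10391204  45.53174176  82.        ]
post [ 542.99621365 -172.41837908   48.        ]
scene pivot [593.56966857  60.78002503  41.        ] knob [526.26889021  48.33947101  82.        ]
centre [539.00830262 -66.74363841] 132.46217102942106 64
handle r 69.63530437297335 -132.23647967713148
```

```bash
python3 -m crank '[{"dx":0.035,"dy":0.06,"yaw":-0.75},{"dx":0.035,"dy":0.06,"yaw":-0.75},{"dx":0.035,"dy":0.06,"yaw":-0.75},{"dx":0.035,"dy":0.06,"yaw":-0.75},{"dx":0.035,"dy":0.06,"yaw":-0.75},{"dx":0.035,"dy":0.06},{"dx":0.035,"dy":0.06},{"dx":0.035,"dy":0.06},{"dx":0.035,"dy":0.06},{"dx":0.035,"dy":0.06}]' 0.35 10
```

```text
validation failed for argument at $[0]...
```

```bash
python3 -m crank '[{"dx":0.035,"dy":0.06,"dz":0,"yaw":-0.75},{"dx":0.035,"dy":0.06,"dz":0,"yaw":-0.75},{"dx":0.035,"dy":0.06,"dz":0,"yaw":-0.75},{"dx":0.035,"dy":0.06,"dz":0,"yaw":-0.75},{"dx":0.035,"dy":0.06,"dz":0,"yaw":-0.75},{"dx":0.035,"dy":0.06,"dz":0,"yaw":0},{"dx":0.035,"dy":0.06,"dz":0,"yaw":0},{"dx":0.035,"dy":0.06,"dz":0,"yaw":0},{"dx":0.035,"dy":0.06,"dz":0,"yaw":0},{"dx":0.035,"dy":0.06,"dz":0,"yaw":0}]' 0.35 10
```

```text
time_s: 1.35
ee_pos: [465.1, -62.8, 221.8]
ee_rot: [180.0, 0.0, -0.0]
force: [-0.2, -1.0, 0.4]
gripper_width: 31.6
gripper_force: 0.0
```

```bash
python3 -m crank '[{"dx":0.0245,"dy":0.0455,"dz":0,"yaw":0},{"dx":0.0245,"dy":0.0455,"dz":0,"yaw":0},{"dx":0.0245,"dy":0.0455,"dz":0,"yaw":0},{"dx":0,"dy":0,"dz":-0.06,"yaw":0},{"dx":0,"dy":0,"dz":-0.06,"yaw":0},{"dx":0,"dy":0,"dz":0,"yaw":0}]'
python3 - <<'E'
from h import *
im=grab('scene');t=grab('top')
a=cv2.resize(im[90:250,200:330],None,fx=3,fy=3,interpolation=cv2.INTER_CUBIC)
b=cv2.resize(t[100:260,210:340],None,fx=3,fy=3,interpolation=cv2.INTER_CUBIC)
cv2.imwrite('pics/c1.png',np.hstack([a,b])[:,:,::-1])
p=telemetry.state()['ee_pos'];print(p,proj('scene',p+[0,0,-8]),proj('scene',[524,46.5,82]))
E
```

```text
time_s: 2.1
ee_pos: [520.3, 44.5, 122.7]
ee_rot: [180.0, 0.5, -0.0]
force: [-0.1, -0.2, 0.2]
gripper_width: 31.9
gripper_force: 0.0
[524.0878758   44.61042272 126.86533826] [282.70424342 179.12810502] [282.50832986 192.98986983]
```

View pics/c1.png

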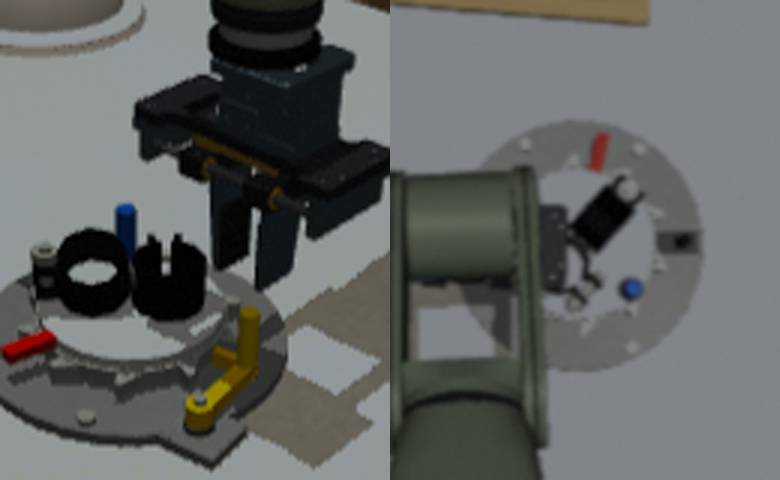

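```bash
python3 -m crank '[{"dx":0,"dy":0.0025,"dz":-0.022,"yaw":0},{"dx":0,"dy":0,"dz":-0.022,"yaw":0},{"dx":0,"dy":0,"dz":-0.02,"yaw":0},{"dx":0,"dy":0,"dz":-0.018,"yaw":0},{"dx":0,"dy":0,"dz":0,"yaw":0},{"dx":0,"dy":0,"dz":0,"yaw":0}]'
```

```text
time_s: 2.95
ee_pos: [524.2, 46.6, 61.3]
ee_rot: [-180.0, -0.1, -0.0]
force: [-0.2, 0.4, 0.3]
gripper_width: 32.2
gripper_force: 0.0
```

```bash
python3 -m crank '[{"dx":0,"dy":0,"dz":0,"yaw":0},{"dx":0,"dy":0,"dz":0,"yaw":0},{"dx":0,"dy":0,"dz":0,"yaw":0},{"dx":0,"dy":0,"dz":0,"yaw":0}]' 0 4
```

```text
time_s: 3.45
ee_pos: [523.7, 47.5, 60.8]
ee_rot: [-179.9, -0.1, -0.1]
force: [0.6, 5.6, 3.3]
gripper_width: 16.1
gripper_force: 4.0
```

```bash
python3 -m crank '[{"dx":-0.0008,"dy":0.007,"dz":0,"yaw":0},{"dx":-0.0005,"dy":0.007,"dz":0,"yaw":0},{"dx":0.0006,"dy":0.007,"dz":0,"yaw":0},{"dx":0.0006,"dy":0.007,"dz":0,"yaw":0},{"dx":0.0015,"dy":0.007,"dz":0,"yaw":0},{"dx":0.0017,"dy":0.007,"dz":0,"yaw":0},{"dx":0,"dy":0,"dz":0,"yaw":0},{"dx":0,"dy":0,"dz":0,"yaw":0}]'
```

```text
time_s: 4.45
ee_pos: [525.7, 80.8, 60.1]
ee_rot: [-180.0, 0.0, -0.0]
force: [-2.2, 1.8, -1.9]
gripper_width: 15.9
gripper_force: 4.0
```

```bash
python3 -m crank '[{"dx":0,"dy":0,"dz":0,"yaw":0},{"dx":0,"dy":0,"dz":0,"yaw":0},{"dx":0,"dy":0,"dz":0.02,"yaw":0},{"dx":0,"dy":0,"dz":0.04,"yaw":0},{"dx":0,"dy":0,"dz":0.04,"yaw":0}]' 0.4 10
python3 -m crank '[{"dx":-0.004,"dy":-0.025,"dz":0,"yaw":0.95},{"dx":-0.004,"dy":-0.025,"dz":0,"yaw":0.95},{"dx":-0.004,"dy":-0.025,"dz":0,"yaw":0.95},{"dx":-0.004,"dy":-0.025,"dz":0,"yaw":0.95},{"dx":-0.004,"dy":-0.025,"dz":0,"yaw":0.95},{"dx":-0.004,"dy":-0.025,"dz":0,"yaw":0.95},{"dx":-0.005,"dy":-0.025,"dz":0,"yaw":0.95},{"dx":-0.005,"dy":-0.025,"dz":0,"yaw":0.95},{"dx":-0.004,"dy":-0.025,"dz":0,"yaw":0.95},{"dx":-0.004,"dy":-0.025,"dz":0,"yaw":0.95}]'
python3 - <<'E'
from h import *
im=grab('scene');t=grab('top')
for n,i in(('scene',im),('top',t)):
  for c in('blue','yellow','red'): print(n,c,blobs(i,c,4)[0][1:])
a=cv2.resize(im[90:250,200:330],None,fx=3,fy=3,interpolation=cv2.INTER_CUBIC)
b=cv2.resize(t[100:260,210:340],None,fx=3,fy=3,interpolation=cv2.INTER_CUBIC)
cv2.imwrite('pics/c2.png',np.hstack([a,b])[:,:,::-1])
s=telemetry.state();print(s['ee_pos'],s['ee_rot'],s['qpos'])
E
```

```text
time_s: 5.08
ee_pos: [526.0, 80.0, 141.3]
ee_rot: [180.0, -0.0, -0.0]
force: [0.1, -1.0, -0.3]
gripper_width: 37.1
gripper_force: 0.0
time_s: 6.32
ee_pos: [492.3, -120.7, 140.6]
ee_rot: [179.9, -0.0, 47.6]
force: [0.2, -1.0, -0.7]
gripper_width: 36.5
gripper_force: 0.0
scene blue [([36, 115, 46, 20, 468], [57.6, 124.0]), ([0, 125, 21, 25, 308], [7.2, 137.8]), ([239, 158, 6, 17, 79], [241.8, 164.8])]
scene yellow [([262, 217, 30, 11, 130], [276.4, 222.3]), ([290, 199, 7, 4, 24], [293.0, 200.5]), ([276, 54, 14, 5, 23], [281.5, 56.2])]
scene red []
top blue []
top yellow [([224, 165, 12, 24, 88], [229.2, 176.8])]
top red []
[ 492.25125251 -121.30931233  140.56693028] [1.79936816e+02 3.46178647e-03 4.73348496e+01] [-1.51228925e+01  1.61794624e+01  1.05498749e+02 -3.79606684e-02
  5.82673712e+01  2.75622063e+01]
```

View pics/c2.png

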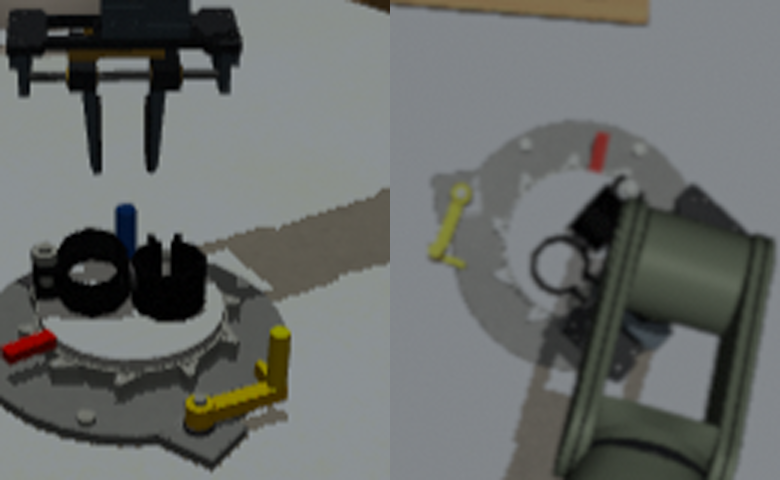

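```bash
python3 -m crank '[{"dx":0,"dy":0.0035,"dz":-0.02,"yaw":0},{"dx":0,"dy":0,"dz":-0.025,"yaw":0},{"dx":0,"dy":0,"dz":-0.025,"yaw":0},{"dx":0,"dy":0,"dz":-0.02,"yaw":0},{"dx":0,"dy":0,"dz":-0.007,"yaw":0},{"dx":0,"dy":0,"dz":0,"yaw":0}]'
python3 -m crank '[{"dx":0,"dy":0,"dz":0,"yaw":0},{"dx":0,"dy":0,"dz":0,"yaw":0},{"dx":0,"dy":0,"dz":0,"yaw":0},{"dx":0,"dy":0,"dz":0,"yaw":0}]' 0 8
```

```text
time_s: 7.18
ee_pos: [492.4, -116.7, 62.8]
ee_rot: [-180.0, -0.0, 47.5]
force: [0.2, -0.0, -0.2]
gripper_width: 36.6
gripper_force: 0.0
time_s: 7.68
ee_pos: [492.9, -117.2, 63.4]
ee_rot: [179.9, -0.0, 47.5]
force: [0.3, -1.3, 4.3]
gripper_width: 17.6
gripper_force: 8.0
```

```bash
python3 - <<'E'
import numpy as np
a=np.radians(np.r_[np.arange(-132.5,-183,-5),np.arange(-184.5,-216,-2)])
p=69.6*np.c_[np.cos(a),np.sin(a)]
print((np.diff(p,axis=0)/800).round(4).tolist())
E
```

```text
[[-0.0054, 0.0054], [-0.0049, 0.0058], [-0.0044, 0.0062], [-0.0038, 0.0066], [-0.0032, 0.0069], [-0.0026, 0.0071], [-0.002, 0.0073], [-0.0013, 0.0075], [-0.0007, 0.0076], [0.0, 0.0076], [0.0002, 0.003], [0.0003, 0.003], [0.0004, 0.003], [0.0005, 0.003], [0.0006, 0.003], [0.0007, 0.003], [0.0008, 0.0029], [0.0009, 0.0029], [0.001, 0.0029], [0.0011, 0.0028], [0.0012, 0.0028], [0.0013, 0.0027], [0.0014, 0.0027], [0.0015, 0.0026], [0.0016, 0.0026], [0.0017, 0.0025]]
```

```bash
python3 -m crank '[{"dx":-0.0054,"dy":0.0054,"dz":0,"yaw":-1},{"dx":-0.0049,"dy":0.0058,"dz":0,"yaw":-1},{"dx":-0.0044,"dy":0.0062,"dz":0,"yaw":-1},{"dx":-0.0038,"dy":0.0066,"dz":0,"yaw":-1},{"dx":-0.0032,"dy":0.0069,"dz":0,"yaw":-1}]'
python3 -m crank '[{"dx":-0.0026,"dy":0.0071,"dz":0,"yaw":-1},{"dx":-0.002,"dy":0.0073,"dz":0,"yaw":-1},{"dx":-0.0013,"dy":0.0075,"dz":0,"yaw":-1},{"dx":-0.0007,"dy":0.0076,"dz":0,"yaw":-1},{"dx":0,"dy":0.0076,"dz":0,"yaw":-1},{"dx":0,"dy":0,"dz":0,"yaw":0}]'
```

```text
time_s: 8.3
ee_pos: [475.2, -92.9, 63.4]
ee_rot: [179.9, -0.0, 22.3]
force: [-1.0, -3.2, 4.0]
gripper_width: 17.8
gripper_force: 8.0
time_s: 9.05
ee_pos: [469.6, -62.5, 63.3]
ee_rot: [180.0, -0.0, -2.5]
force: [-0.7, 0.4, 5.4]
gripper_width: 18.0
gripper_force: 8.0
```

```bash
python3 -m crank '[{"dx":0.0002,"dy":0.003,"dz":0,"yaw":-0.4},{"dx":0.0003,"dy":0.003,"dz":0,"yaw":-0.4},{"dx":0.0004,"dy":0.003,"dz":0,"yaw":-0.4},{"dx":0.0005,"dy":0.003,"dz":0,"yaw":-0.4},{"dx":0,"dy":0,"dz":0,"yaw":0},{"dx":0,"dy":0,"dz":0,"yaw":0},{"dx":0,"dy":0,"dz":0,"yaw":0}]' - 30
python3 - <<'E'
from h import *
t=grab('top');print(blobs(t,'red')[0],blobs(t,'blue')[0][1:]);i=grab('scene');print(blobs(i,'red'),blobs(i,'blue')[0])
r=blobs(t,'red')[0]
if r:
  q=onz('top',*r[0][1],42);d=q[:2]-[539,-66.7];print(q,np.hypot(*d),np.degrees(np.arctan2(*d[::-1])))
s=telemetry.state();print(s['ee_pos'],s['force'],s['torque'])
E
```

```text
time_s: 9.93
ee_pos: [470.6, -53.0, 63.3]
ee_rot: [180.0, 0.0, -10.5]
force: [-2.0, -0.5, 6.3]
gripper_width: 17.7
gripper_force: 30.0
[([297, 168, 12, 7, 38], [302.3, 171.1])] []
([([201, 179, 16, 7, 59], [209.0, 181.7])], array([[0, 0, 0, ..., 0, 0, 0],
       [0, 0, 0, ..., 0, 0, 0],
       [0, 0, 0, ..., 0, 0, 0],
       ...,
       [0, 0, 0, ..., 0, 0, 0],
       [0, 0, 0, ..., 0, 0, 0],
       [0, 0, 0, ..., 0, 0, 0]], shape=(384, 512), dtype=int32)) [([332, 43, 56, 37, 1497], [359.0, 60.8]), ([36, 115, 46, 22, 502], [56.4, 124.6]), ([0, 125, 21, 25, 310], [7.2, 137.8])]
[ 571.40090297 -158.09116852   42.        ] 96.96475749646206 -70.47906078709346
[470.5799038  -53.05419576  63.32551334] [-2.49199893  0.16862428  5.92683392] [-0.0076559   0.29419486 -0.06267109]
```

```bash
python3 -m crank '[{"dx":0.0003,"dy":0.0012,"dz":0,"yaw":-0.165},{"dx":0.0003,"dy":0.0012,"dz":0,"yaw":-0.165},{"dx":0.0003,"dy":0.0012,"dz":0,"yaw":-0.165},{"dx":0.0003,"dy":0.0012,"dz":0,"yaw":-0.165},{"dx":0.0003,"dy":0.0012,"dz":0,"yaw":-0.165}]'
python3 -m crank '[{"dx":0.0004,"dy":0.0012,"dz":0,"yaw":-0.165},{"dx":0.0004,"dy":0.0012,"dz":0,"yaw":-0.165},{"dx":0,"dy":0,"dz":0,"yaw":0}]'
```

```text
time_s: 10.65
ee_pos: [471.6, -48.4, 63.3]
ee_rot: [180.0, 0.0, -14.6]
force: [-2.3, -1.0, 7.2]
gripper_width: 17.6
gripper_force: 30.0
time_s: 11.02
ee_pos: [472.1, -46.4, 63.3]
ee_rot: [180.0, 0.0, -16.3]
force: [-1.5, -1.1, 6.3]
gripper_width: 17.6
gripper_force: 30.0
```

```bash
R='x'; python3 -m crank '[{"dx":0.0002,"dy":0.0007,"dz":0,"yaw":-0.1},{"dx":0.0002,"dy":0.0007,"dz":0,"yaw":-0.1},{"dx":0.0002,"dy":0.0007,"dz":0,"yaw":-0.1},{"dx":0.0002,"dy":0.0007,"dz":0,"yaw":-0.1}]'
```

```text
time_s: 11.52
ee_pos: [472.8, -44.2, 63.3]
ee_rot: [180.0, 0.0, -18.3]
force: [-2.1, -0.6, 7.0]
gripper_width: 17.7
gripper_force: 30.0
```

```bash
python3 -m crank '[{"dx":0.0002,"dy":0.0007,"dz":0,"yaw":-0.1},{"dx":0.0002,"dy":0.0007,"dz":0,"yaw":-0.1}]'
```

```text
time_s: 11.78
ee_pos: [473.1, -43.1, 63.3]
ee_rot: [180.0, 0.0, -19.3]
force: [-2.3, -0.6, 7.3]
gripper_width: 17.3
gripper_force: 30.0
```

```bash
python3 -m crank '[{"dx":0.0002,"dy":0.0007,"dz":0,"yaw":-0.1},{"dx":0.0003,"dy":0.0007,"dz":0,"yaw":-0.1},{"dx":0.0002,"dy":0.0007,"dz":0,"yaw":-0.1}]'
```

```text
time_s: 12.15
ee_pos: [473.6, -41.8, 63.3]
ee_rot: [179.9, 0.0, -20.7]
force: [-2.5, -3.3, 6.7]
gripper_width: 17.4
gripper_force: 30.0
```

```bash
python3 -m crank '[{"dx":0.0003,"dy":0.0007,"dz":0,"yaw":-0.1},{"dx":0.0002,"dy":0.0007,"dz":0,"yaw":-0.1}]'
```

```text
time_s: 12.4
ee_pos: [473.7, -41.4, 63.3]
ee_rot: [179.8, 0.0, -21.7]
force: [-3.1, -8.2, 8.3]
gripper_width: 17.2
gripper_force: 30.0
```

```bash
python3 -m crank '[{"dx":0.0003,"dy":0.0007,"dz":0,"yaw":-0.1}]'
```

```text
time_s: 12.52
ee_pos: [473.8, -41.3, 63.3]
ee_rot: [179.8, 0.0, -22.1]
force: [-3.4, -8.8, 7.8]
gripper_width: 17.5
gripper_force: 30.0
```

```bash
python3 -m crank '[{"dx":0.0003,"dy":0.0007,"dz":0,"yaw":0},{"dx":0,"dy":0,"dz":0,"yaw":0}]'
```

```text
time_s: 12.78
ee_pos: [473.8, -41.2, 63.3]
ee_rot: [179.7, 0.0, -22.1]
force: [-4.6, -9.2, 7.7]
gripper_width: 17.4
gripper_force: 30.0
```

```bash
python3 -m crank '[{"dx":0.0003,"dy":0.0007,"dz":0,"yaw":0},{"dx":0,"dy":0,"dz":0,"yaw":0}]'
```

```text
time_s: 13.02
ee_pos: [473.9, -41.1, 63.3]
ee_rot: [179.7, 0.0, -22.1]
force: [-5.4, -12.2, 7.7]
gripper_width: 17.4
gripper_force: 30.0
```

```bash
python3 -m crank '[{"dx":0.0003,"dy":0.0007,"dz":0,"yaw":0},{"dx":0,"dy":0,"dz":0,"yaw":0}]'
```

```text
time_s: 13.28
ee_pos: [473.9, -40.9, 63.3]
ee_rot: [179.6, 0.0, -22.1]
force: [-5.3, -13.1, 9.3]
gripper_width: 17.5
gripper_force: 30.0
```

```bash
python3 -m crank '[{"dx":0.0002,"dy":0.0005,"dz":0,"yaw":0},{"dx":0,"dy":0,"dz":0,"yaw":0}]'
```

```text
time_s: 13.52
ee_pos: [474.0, -40.9, 63.3]
ee_rot: [179.6, 0.0, -22.0]
force: [-6.8, -15.5, 7.5]
gripper_width: 17.5
gripper_force: 30.0
```

```bash
python3 -m crank '[{"dx":0,"dy":0,"dz":0,"yaw":0},{"dx":0,"dy":0,"dz":0,"yaw":0},{"dx":0,"dy":0,"dz":0,"yaw":0},{"dx":0,"dy":0,"dz":0,"yaw":0}]'; python3 -m crank '[{"dx":0,"dy":0,"dz":0,"yaw":0},{"dx":0,"dy":0,"dz":0,"yaw":0},{"dx":0,"dy":0,"dz":0,"yaw":0}]'
```

```text
time_s: 14.02
ee_pos: [473.9, -40.9, 63.3]
ee_rot: [179.6, 0.0, -22.0]
force: [-6.4, -15.1, 8.9]
gripper_width: 17.4
gripper_force: 30.0
time_s: 14.4
ee_pos: [473.9, -40.9, 63.3]
ee_rot: [179.6, 0.0, -22.1]
force: [-5.7, -15.4, 8.0]
gripper_width: 17.4
gripper_force: 30.0
```

```bash
python3 -m crank '[{"dx":-0.0005,"dy":-0.0012,"dz":0,"yaw":0},{"dx":-0.0005,"dy":-0.0012,"dz":0,"yaw":0},{"dx":-0.0004,"dy":-0.001,"dz":0,"yaw":0},{"dx":0,"dy":0,"dz":0,"yaw":0}]'; python3 -m crank '[{"dx":0,"dy":0,"dz":0,"yaw":0},{"dx":0,"dy":0,"dz":0,"yaw":0},{"dx":0,"dy":0,"dz":0,"yaw":0},{"dx":0,"dy":0,"dz":0.02,"yaw":0},{"dx":0,"dy":0,"dz":0.04,"yaw":0},{"dx":0,"dy":0,"dz":0.04,"yaw":0},{"dx":0,"dy":0,"dz":0,"yaw":0}]' 0.4 10
```

```text
time_s: 14.9
ee_pos: [473.8, -41.4, 63.3]
ee_rot: [179.8, 0.0, -22.2]
force: [-3.4, -6.1, 7.2]
gripper_width: 17.2
gripper_force: 30.0
time_s: 15.78
ee_pos: [476.2, -40.2, 144.8]
ee_rot: [-179.9, -0.3, -22.3]
force: [-0.1, -0.7, -0.1]
gripper_width: 36.2
gripper_force: 0.0
```

```bash
python3 -m crank '[{"dx":0.0124,"dy":0.03,"dz":0,"yaw":0.89},{"dx":0.0124,"dy":0.03,"dz":0,"yaw":0.89},{"dx":0.0124,"dy":0.03,"dz":0,"yaw":0.89},{"dx":0.0124,"dy":0.03,"dz":0,"yaw":0.89},{"dx":0.0124,"dy":0.03,"dz":0,"yaw":0.89},{"dx":0,"dy":0,"dz":0,"yaw":0},{"dx":0,"dy":0,"dz":0,"yaw":0}]' 0.35
python3 - <<'E'
from h import *
im=grab('scene');t=grab('top')
for n,i in(('scene',im),('top',t)):
  for c in('blue','yellow','red'): print(n,c,blobs(i,c,4)[0][1:] if c!='red' else blobs(i,c)[0])
a=cv2.resize(im[90:250,200:330],None,fx=3,fy=3,interpolation=cv2.INTER_CUBIC)
b=cv2.resize(t[100:260,210:340],None,fx=3,fy=3,interpolation=cv2.INTER_CUBIC)
cv2.imwrite('pics/c3.png',np.hstack([a,b])[:,:,::-1])
s=telemetry.state();print(s['ee_pos'],s['ee_rot'],s['qpos'])
E
```

```text
time_s: 16.65
ee_pos: [523.2, 79.3, 141.8]
ee_rot: [180.0, 0.1, -0.1]
force: [-0.3, -0.9, 0.1]
gripper_width: 31.8
gripper_force: 0.0
scene blue [([36, 115, 46, 22, 507], [56.1, 124.7]), ([0, 125, 21, 25, 310], [7.2, 137.8]), ([265, 166, 8, 18, 103], [268.6, 174.0])]
scene yellow [([324, 80, 29, 18, 198], [340.6, 88.9]), ([345, 28, 24, 17, 166], [355.1, 38.0]), ([434, 102, 15, 25, 165], [441.4, 114.5])]
scene red [([205, 176, 16, 7, 57], [212.3, 178.7])]
top blue [([262, 199, 6, 6, 25], [264.9, 201.7])]
top yellow []
top red [([298, 174, 12, 5, 45], [304.0, 176.3])]
[523.39749675  79.05662105 142.31853262] [ 1.79972428e+02  7.45825306e-02 -1.19930821e-01] [ 7.35536531e+00  1.80111742e+01  1.02449614e+02 -2.04425049e-02
  5.96167496e+01  9.74856296e+01]
```

View pics/c3.png

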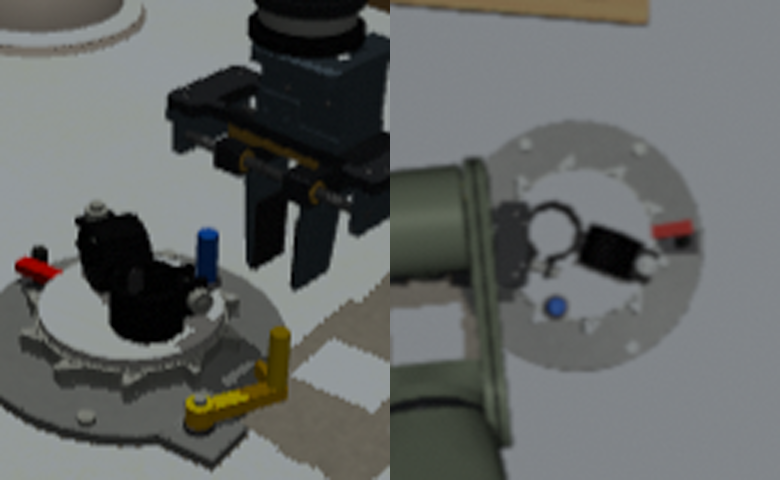

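```bash
python3 -m crank '[{"dx":0.003,"dy":0.0015,"dz":-0.025,"yaw":0},{"dx":0,"dy":0,"dz":-0.025,"yaw":0},{"dx":0,"dy":0,"dz":-0.025,"yaw":0},{"dx":0,"dy":0,"dz":-0.02,"yaw":0},{"dx":0,"dy":0,"dz":-0.007,"yaw":0},{"dx":0,"dy":0,"dz":0,"yaw":0}]'; python3 -m crank '[{"dx":0,"dy":0,"dz":0,"yaw":0},{"dx":0,"dy":0,"dz":0,"yaw":0},{"dx":0,"dy":0,"dz":0,"yaw":0},{"dx":0,"dy":0,"dz":0,"yaw":0}]' 0 4
```

```text
time_s: 17.5
ee_pos: [526.4, 80.6, 61.2]
ee_rot: [180.0, 0.0, -0.1]
force: [0.1, 0.2, 0.1]
gripper_width: 32.2
gripper_force: 0.0
time_s: 18.0
ee_pos: [527.0, 81.0, 61.8]
ee_rot: [180.0, -0.1, -0.0]
force: [0.7, -0.9, 3.7]
gripper_width: 16.0
gripper_force: 4.0
```

```bash
python3 -m crank '[{"dx":-0.002,"dy":-0.006,"dz":0,"yaw":0},{"dx":-0.001,"dy":-0.006,"dz":0,"yaw":0},{"dx":-0.0007,"dy":-0.006,"dz":0,"yaw":0},{"dx":-0.0003,"dy":-0.006,"dz":0,"yaw":0},{"dx":0,"dy":-0.005,"dz":0,"yaw":0},{"dx":0,"dy":-0.003,"dz":0,"yaw":0},{"dx":0,"dy":0,"dz":0,"yaw":0}]'
```

```text
time_s: 18.88
ee_pos: [523.0, 54.9, 60.9]
ee_rot: [179.9, 0.0, -0.0]
force: [-0.8, 0.3, 0.4]
gripper_width: 16.1
gripper_force: 4.0
```

```bash
python3 -m crank '[{"dx":0.0003,"dy":-0.002,"dz":0,"yaw":0},{"dx":0.0003,"dy":-0.002,"dz":0,"yaw":0},{"dx":0.0003,"dy":-0.002,"dz":0,"yaw":0}]'
```

```text
time_s: 19.25
ee_pos: [523.8, 50.6, 60.9]
ee_rot: [180.0, 0.0, -0.0]
force: [-2.1, 1.2, -1.0]
gripper_width: 15.8
gripper_force: 4.0
```

```bash
python3 -m crank '[{"dx":0.0003,"dy":-0.0015,"dz":0,"yaw":0},{"dx":0.0003,"dy":-0.0015,"dz":0,"yaw":0},{"dx":0,"dy":0,"dz":0,"yaw":0}]'
```

```text
time_s: 19.62
ee_pos: [524.3, 48.0, 61.1]
ee_rot: [180.0, 0.0, -0.0]
force: [-1.4, 0.7, -2.2]
gripper_width: 15.8
gripper_force: 4.0
```

```bash
python3 -m crank '[{"dx":0.0002,"dy":-0.0012,"dz":0,"yaw":0},{"dx":0,"dy":-0.0012,"dz":0,"yaw":0},{"dx":0,"dy":0,"dz":0,"yaw":0}]' - 10
```

```text
time_s: 20.0
ee_pos: [524.4, 47.5, 61.0]
ee_rot: [-179.9, 0.0, -0.1]
force: [-2.2, 6.8, -2.6]
gripper_width: 15.7
gripper_force: 10.0
```

```bash
python3 -m crank '[{"dx":0,"dy":-0.001,"dz":0,"yaw":0},{"dx":0,"dy":0,"dz":0,"yaw":0}]'
```

```text
time_s: 20.25
ee_pos: [524.4, 47.4, 61.0]
ee_rot: [-179.8, 0.0, -0.1]
force: [-1.7, 8.9, -3.0]
gripper_width: 15.6
gripper_force: 10.0
```

```bash
python3 -m crank '[{"dx":0,"dy":0.0015,"dz":0,"yaw":0},{"dx":0,"dy":0,"dz":0,"yaw":0},{"dx":0,"dy":0,"dz":0,"yaw":0},{"dx":0,"dy":0,"dz":0,"yaw":0},{"dx":0,"dy":0,"dz":0.02,"yaw":0},{"dx":0,"dy":0,"dz":0.04,"yaw":0},{"dx":0,"dy":0,"dz":0.06,"yaw":0},{"dx":0,"dy":0,"dz":0.06,"yaw":0}]' 0.35
python3 -m crank '[{"dx":-0.05,"dy":0,"dz":0,"yaw":0},{"dx":-0.05,"dy":0,"dz":0,"yaw":0},{"dx":-0.05,"dy":0,"dz":0,"yaw":0},{"dx":-0.05,"dy":0,"dz":0,"yaw":0},{"dx":0,"dy":0,"dz":0,"yaw":0}]'
python3 - <<'E'
from h import *
im=grab('scene');t=grab('top')
a=cv2.resize(im[90:250,200:330],None,fx=3,fy=3,interpolation=cv2.INTER_CUBIC)
b=cv2.resize(t[100:260,210:340],None,fx=3,fy=3,interpolation=cv2.INTER_CUBIC)
cv2.imwrite('pics/c4.png',np.hstack([a,b])[:,:,::-1])
for n,i in(('scene',im),('top',t)): print(blobs(i,'yellow',6)[0])
E
```

```text
time_s: 21.25
ee_pos: [524.5, 46.5, 206.5]
ee_rot: [180.0, 0.0, -0.1]
force: [0.5, 0.1, -0.6]
gripper_width: 31.8
gripper_force: 0.0
time_s: 21.88
ee_pos: [362.2, 46.5, 205.3]
ee_rot: [180.0, 0.0, -0.0]
force: [0.9, -0.3, 0.8]
gripper_width: 32.1
gripper_force: 0.0
[([111, 105, 64, 26, 485], [142.5, 117.3]), ([262, 211, 21, 17, 119], [272.6, 219.3]), ([280, 192, 7, 5, 23], [282.8, 193.7]), ([271, 205, 8, 5, 20], [274.8, 207.2]), ([276, 54, 14, 5, 19], [281.4, 56.3])]
[([417, 202, 92, 25, 1298], [462.5, 214.1]), ([231, 165, 15, 22, 92], [235.6, 177.3])]
```

View pics/c4.png

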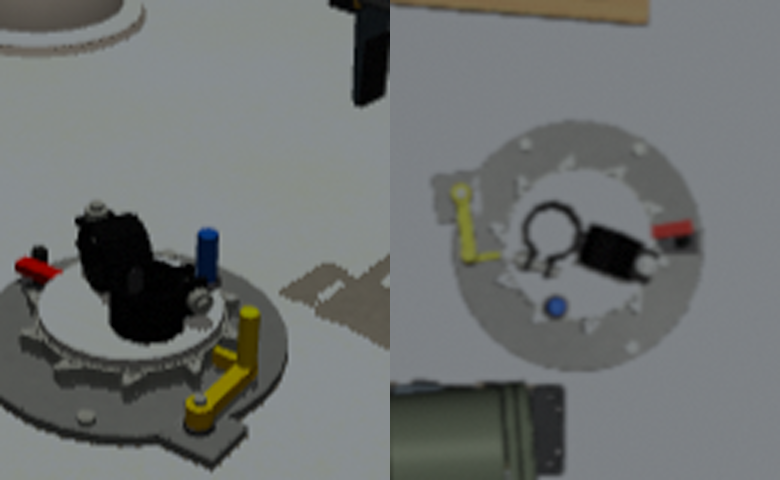

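The pawl's yellow blobs are back at their starting pixels: knob top at (282.8,193.7) in scene, blob centre at (235.6,177.3) in top. The lug is at the post and the arm is clear, so I'm handing in.

```bash
python3 -c "
from workcell import ticket; print(ticket.job_done())"
```

```text
the job is handed in; nothing more can be done
None
```

I've handed the job in at about 22 s of the 69 s allowed, but no verdict came back: the table is back at the stop after about 10 N (estimated from the wrist force) held for roughly 0.9 s, the pawl is fully in, and the arm is clear.

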